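# Turn the pastry stand until the pink doughnut faces the customers

### The job

Gently turn the rotating pastry stand, pushing its rim or rim pegs round with your fingertips, until the pink sprinkled doughnut stands right at the blue arrow, on the line from the middle of the disc along the arrow, and leave the stand at rest. Do not touch, lift or upset any of the pastries, and leave the cup, mug, bottle and jar on the counter alone.

Things in the scene. Friction and masses are not known exactly. Their poses are not given: they have to be found in the camera images.
- stand: fixed black foot of the rotating display stand, 210 mm across, on the counter; it does not move. Origin on the turning axis at counter height; its +x axis points level along the blue arrow (the front), z up. The flat blue arrow, 6 mm thick, lies on the counter and runs out from under the disc to 211 mm from the axis. The foot's place and the arrow's direction differ each time
- arrow_tip (a point): tip of the flat blue arrow, 211 mm from the turning axis and 6 mm above the counter
- turntable: round white disc of the stand, 292 mm across, 12 mm thick, top 47 mm above the counter; turns both ways without stops about its vertical axis, with light friction (about 1 N at the rim); stops almost at once when no longer pushed. Origin on the axis at its underside, 35 mm above the counter, z up. The pastries ride on it by friction
- peg0 (a point): top centre of one of six equal upright steel pegs fixed on the disc's rim, 14 mm across and 30 mm high (tops 77 mm above the counter), centres 138 mm from the axis, every 60 degrees; this one at 30 degrees from the disc's own +x axis, the others at 90, 150, 210, 270 and 330
- empty_place (a point): the empty one of six pastry places on the disc, on its top, 80 mm from the axis at 0 degrees from the disc's +x axis; the other places, every 60 degrees and midway between the pegs, hold the five pastries in any order
- pink_donut: the pink-iced ring doughnut, 72 mm across and 28 mm high, mass about 60 g, lying loose and flat on the disc; origin at the centre of its underside, z up; coloured sprinkles on top, the only pink thing; the one to bring to the arrow
- chocolate_donut: dark chocolate-iced ring doughnut, 72 mm across and 28 mm high, mass about 60 g, lying loose and flat on the disc; origin at the centre of its underside, z up
- glazed_donut: pale glazed ring doughnut, 72 mm across and 28 mm high, mass about 60 g, lying loose and flat on the disc; origin at the centre of its underside, z up
- blueberry_muffin: golden muffin, 60 mm across and 52 mm high, mass about 90 g, standing loose on the disc; origin at the centre of its underside, z up; white paper case, dark blue berries
- chocolate_muffin: dark brown muffin, 60 mm across and 52 mm high, mass about 90 g, standing loose on the disc; origin at the centre of its underside, z up
- paper_cup: closed white paper cup, 84 mm across, 113 mm high, loose on the counter to the robot's right (-y); origin at the centre of its underside
- mug: blue mug with a handle, 80 mm across, 90 mm high, loose on the counter to the robot's right (-y); origin at the centre of its underside
- juice: amber juice bottle with an orange label, 64 mm across, 170 mm high, loose on the counter to the robot's left (+y); origin at the centre of its underside
- sugar_jar: glass sugar jar with a steel cap, 72 mm across, 100 mm high, loose on the counter to the robot's left (+y); origin at the centre of its underside
Not all that is in view belongs to the job. There is more than one size of the pink_donut; the one meant has the size given above.

How it is judged:
By the outcome, as a careful person would: the job done as asked, in the order asked, and still so for the second after the job is handed in, with the robot touching nothing.
It also fails if it takes over 64 s, if anything falls off the work surface, if the arm or the gripper's body presses on something with over 40 N, if the wrist force passes 120 N, or if a joint passes its speed limit or range.

### The arm

A 7-joint arm with a two-finger parallel gripper is mounted at the origin on the work surface. World frame = base frame: x ahead of the robot, y to its left, z up, the work surface at z = 0. Lengths are in m, angles in rad, forces in N, time in s.
With the tool pointing down it reaches from about 0.425 to 0.825 m from the base axis. Payload 3.6 kg.
Tool frame: the origin (TCP) lies at the very end of the fingers, on their centre line; the grasp point (between the pads) lies 19 mm behind it; z points along the fingers, y is the line along which they close (so a half turn about z gives the same grasp; the last joint's range is limited). The gripper opens to 93 mm and grips with 3 to 60 N. Pads are 15 mm wide; open, the fingers measure 128 mm over their backs; the gripper's body (75 mm by 188 mm) begins 65 mm behind the grasp point.
Start: joints at [-1.282, 0.615, -0.013, 1.423, 0.008, 1.103, -0.04], TCP at [0.201, 0.618, 0.219] pointing down, gripper open.
Joint ranges: [-3.12, 3.12], [-0.3, 2.06], [-1.34, 1.32], [0.26, 2.42], [-1.36, 4.5], [0.01, 1.98], [-2.84, 2.84]. Speed limits (rad/s): [2.79, 2.79, 3.14, 3.14, 3.14, 3.14, 3.14].

### API

Orientations are given as a 3x3 rotation matrix whose columns are the frame's x, y, z axes.
In Python, from bench import readout, eyes, workorder gives the robot as it stands. The module is installed in compiled form; this text tells all that it offers.
- The arm moves only by the tool move_arm, never from a script. Its argument "deltas" is a list of rows, each an object with "angular": the turn, a rotation vector about the tool's x, y, z in degrees, a list of three; "linear": the shift along the tool's x, y, z in cm, a list of three; "claw": the finger opening in cm, from 0 to 9.3. A call has 1 to 12 rows; each row shifts and turns the commanded pose from where the row before left it, along the tool's axes as they then stand; what a row does not reach is not made up. A row lasts 1/10 s, in which the tool goes at most 50 mm and 8.59 degrees, less where a joint would pass 70% of its speed; a pose out of reach is approached as far as the arm can. A call is refused whole if a number of a shift passes 5 or a number of a turn 8.59, either way. A call with a gripper value outside its range is refused whole. The fingers move at their own pace and stop on an object; "force" is the grip in N (left out, the last holds). Time passes only in rows, so rows that do not move let the fingers close. It gives the time, the measured TCP pose, the force, the opening and the grip force at its end, in the units of the state.
- readout.get_state(): the state, without advancing time (a new reading comes with each control period).
- eyes.capture(name): name is "scene" or "top"; returns a dict with "pixels" (384x512x3 uint8, red, green, blue), "fx", "fy", "cx", "cy" (pixels), "eye" and "orientation" of the camera in the world. Camera axes: x right, y down, z forward; pixel columns grow to the right and rows downward; lengths in m; the calibration is good to about 2 mm. A picture is of the moment at which its call begins. There is no depth.
- workorder.finish_job(): hands the job in; it is judged then, once.
The state is a dict: "t": time; "joint_pos": joint angles; "qvel": joint speeds; "joint_efforts": joint torques, N m; "eef_pos": TCP position; "tool_rot": TCP orientation; "contact_force": force on the tool from outside, world axes, zero at the start; "moment": the same for the moment, N m; "grip_width": finger opening in m; "gripper_force": force on a finger pad.
Only numpy, scipy, OpenCV 4.12 (cv2) and the standard library are available. Lean on these libraries where they do the work, as an engineer would, in place of code of your own. Each camera call takes 0.05 s, during which the arm holds its last target. There are 200 camera calls.

## Working session

There is one attempt and no reset: what is moved stays moved. The work goes in short steps, Python scripts to look and compute and a tool call to move; the robot and the scene stay as the last step left them, time stands still between calls to the robot, and variables do not carry over. Pictures are saved under pics/ and viewed, at most 10 in all, crops included, and the job is handed in when it is done.

Besides the shell and the picture viewer there is one more tool, called after ">>>" as name([rows], argument=value, ...), one row to a line, values as JSON. move_arm: Moves the arm, as the interface text tells. Its arguments: {"type":"object","properties":{"deltas":{"type":"array","items":{"type":"object","properties":{"angular":{"type":"array","items":{"type":"number"}},"linear":{"type":"array","items":{"type":"number"}},"claw":{"type":"number"}}}},"force":{"type":"number"}},"required":["deltas"]}

```bash
mkdir -p pics; cat > h.py <<'E'
import numpy as np, cv2
from bench import readout, eyes, workorder
def cap(n,f):
    d=eyes.capture(n); cv2.imwrite(f,cv2.cvtColor(d["pixels"],cv2.COLOR_RGB2BGR)); return d
def ray(d,u,v,z):
    r=np.array(d["orientation"])@np.array([(u-d["cx"])/d["fx"],(v-d["cy"])/d["fy"],1]); e=np.array(d["eye"])
    return e+r*(z-e[2])/r[2]
def proj(d,P):
    c=np.array(d["orientation"]).T@(np.array(P)-np.array(d["eye"])); return c[0]/c[2]*d["fx"]+d["cx"],c[1]/c[2]*d["fy"]+d["cy"]
E
python3 - <<'E'
from h import *
import pickle
for n in("scene","top"):
    d=cap(n,f"pics/{n}0.png"); pickle.dump(d,open(n+".pkl","wb")); print(n,d["eye"],np.round(d["orientation"],3).tolist(),d["fx"],d["cx"],d["cy"])
a=np.vstack([cv2.resize(cv2.imread("pics/top0.png"),(768,576))]);cv2.imwrite("pics/top0b.png",a)
s=readout.get_state();print(s["t"],s["eef_pos"],np.round(s["tool_rot"],3).tolist(),s["grip_width"])
E
```

```text
scene [ 1.10006493 -0.21383866  0.9293164 ] [[0.367, 0.75, -0.55], [0.93, -0.3, 0.212], [-0.006, -0.59, -0.808]] 381.33571761274 255.1087984482532 188.800330535379
top [ 0.2676175  -0.01152468  1.47700146] [[0.061, -0.977, 0.203], [-0.998, -0.059, 0.015], [-0.002, -0.203, -0.979]] 410.6870688836114 264.1722111858428 188.8452336617722
0.1 [0.20101034 0.61738811 0.21761146] [[-0.951, 0.31, -0.001], [0.31, 0.951, -0.002], [-0.0, -0.002, -1.0]] 0.09267196584400819
```

View pics/top0b.png

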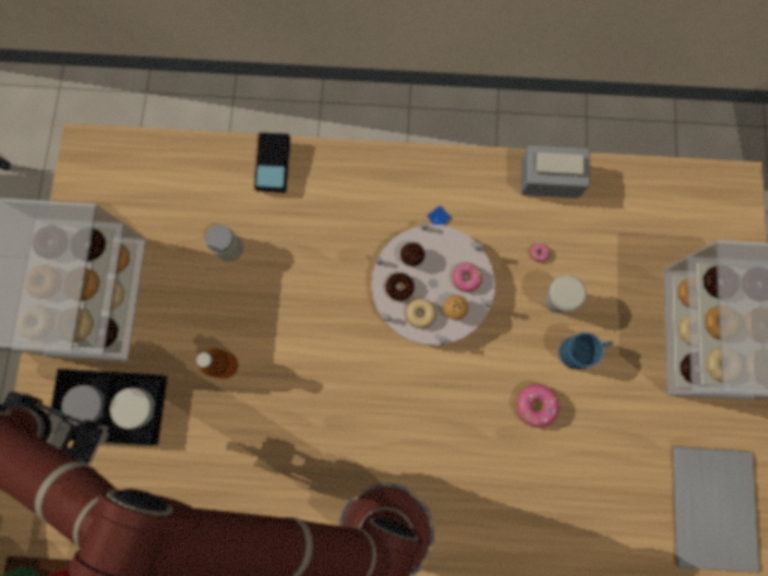

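View pics/scene0.png

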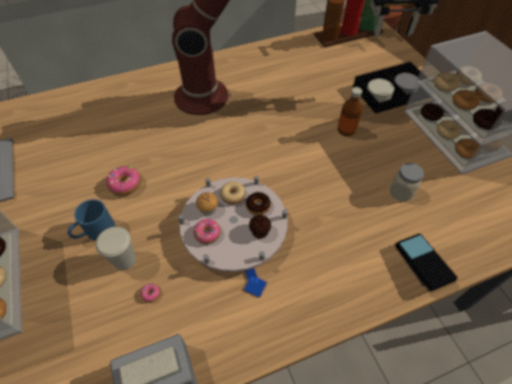

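The pictures show the stand at top-view (432,285 in the 1.5x picture). There are three pink doughnuts: one on the disc at (466,276), a small one on the counter at (540,252) and a large one on the counter at (537,405). By the description I choose the one on the disc, and I'll check it in a close crop.

```bash
python3 - <<'E'
from h import *
a=cv2.imread("pics/top0.png")[125:245,235:375]; b=cv2.imread("pics/scene0.png")[165:305,165:305]
a=cv2.resize(a,None,fx=5,fy=5,interpolation=3)
cv2.imwrite("pics/c1.png",a)
cv2.imwrite("pics/c2.png",cv2.resize(b,None,fx=4,fy=4,interpolation=3))
E
```

```text
(no output)
```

View pics/c1.png

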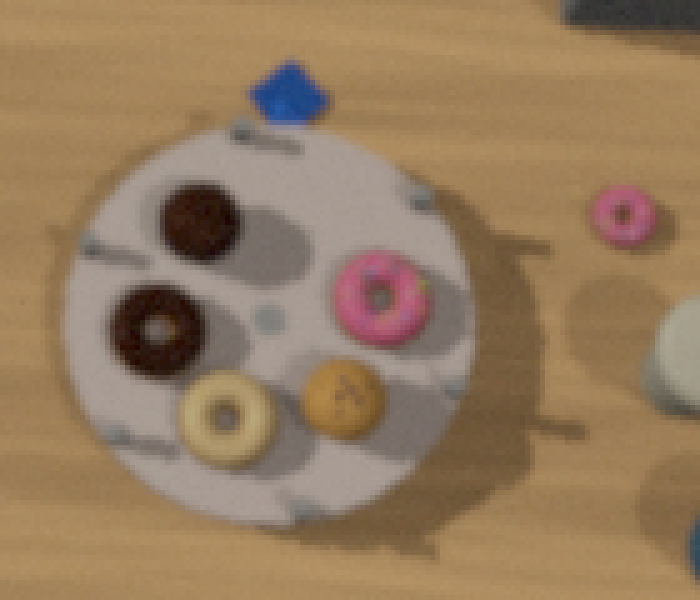

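View pics/c2.png

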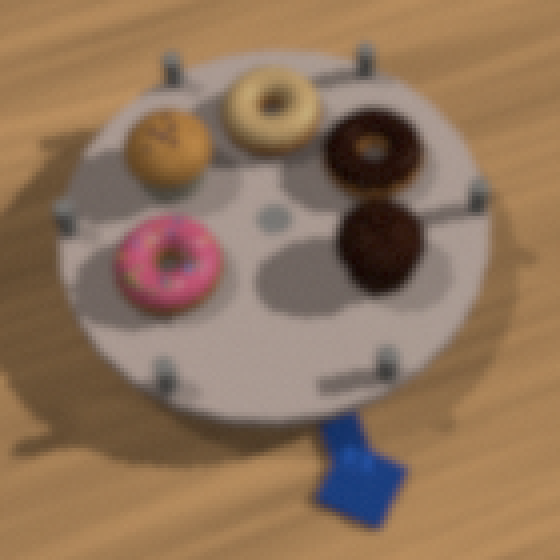

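The crops confirm it: the pink ring with sprinkles is on the disc, at c1 (381,298) and c2 (169,263). The empty place is at about c1 (330,210). The six peg tops and the arrow tip, c1 (290,62) and c2 (374,528), can both be read.

```bash
python3 - <<'E'
from h import *
import pickle
from scipy.optimize import least_squares
T=pickle.load(open("top.pkl","rb"));S=pickle.load(open("scene.pkl","rb"))
t=lambda u,v,z:ray(T,235+(u+.5)/5-.5,125+(v+.5)/5-.5,z)
s=lambda u,v,z:ray(S,165+(u+.5)/4-.5,165+(v+.5)/4-.5,z)
pt=[(240,128),(420,192),(455,383),(303,507),(117,433),(92,243)]
ps=[(386,352),(165,365),(65,207),(173,60),(366,50),(480,185)]
for n,f,p,tip,hub,dn in(("top",t,pt,(290,62),(269,320),(381,298)),("scene",s,ps,(374,528),(274,218),(169,263))):
    P=np.array([f(*q,.077)[:2] for q in p])
    c=P.mean(0); r=P-c
    # clockwise in image from above -> decreasing angle
    ph=np.degrees(np.angle(np.sum((r[:,0]+1j*r[:,1])*np.exp(1j*np.radians(60)*np.arange(6)))))
    print(n,"centre",c.round(4),"radii",np.linalg.norm(r,axis=1).round(4),"ph0",ph.round(2))
    a=f(*tip,.006)[:2]; h=f(*hub,.05)[:2]; D=f(*dn,.047+.018)[:2]
    for m,v in(("tip",a-c),("hub",h-c),("donut",D-c)): print(m,v.round(4),np.linalg.norm(v).round(4),np.degrees(np.arctan2(v[1],v[0])).round(2))
E
```

```text
top centre [ 0.5689 -0.0759] radii [0.1355 0.137  0.1361 0.1374 0.1366 0.1347] ph0 12.06
tip [ 0.2082 -0.0081] 0.2084 -2.23
hub [0.0003 0.    ] 0.0003 0.39
donut [ 0.0176 -0.0772] 0.0792 -77.14
scene centre [ 0.5731 -0.0751] radii [0.1356 0.137  0.1367 0.1358 0.1367 0.1375] ph0 11.64
tip [ 0.2092 -0.0116] 0.2095 -3.19
hub [ 0.     -0.0007] 0.0007 -86.84
donut [ 0.016 -0.078] 0.0796 -78.41
```

>>> move_arm([
  {"linear": [-3.5,-2.55,-0.5],"claw": 0},
  {"linear": [-3.5,-2.55,-0.5],"claw": 0},
  {"linear": [-3.5,-2.55,-0.5],"claw": 0},
  {"linear": [-3.5,-2.55,-0.5],"claw": 0},
  {"linear": [-3.5,-2.55,-0.5],"claw": 0},
  {"linear": [-3.5,-2.55,-0.5],"claw": 0},
  {"linear": [-3.5,-2.55,-0.5],"claw": 0},
  {"linear": [-3.5,-2.55,-0.5],"claw": 0},
  {"linear": [-3.5,-2.55,0],"claw": 0},
  {"linear": [-3.5,-2.55,0],"claw": 0},
  {"linear": [-3.5,-2.55,0],"claw": 0},
  {"linear": [-3.5,-2.55,0],"claw": 0},
], force=10)

```text
$.deltas[0]: bad value
```

>>> move_arm([
  {"linear": [-3.5,-2.55,0],"claw": 0},
  {"linear": [-3.5,-2.55,0],"claw": 0},
  {"linear": [-3.5,-2.55,0],"claw": 0},
  {"linear": [-3.5,-2.55,0],"claw": 0},
  {"linear": [-3.5,-2.55,0],"claw": 0},
  {"linear": [-3.5,-2.55,0],"claw": 0},
  {"angular": [0,0,8],"claw": 0},
  {"angular": [0,0,8],"claw": 0},
  {"angular": [0,0,8],"claw": 0},
  {"angular": [0,0,8],"claw": 0},
  {"angular": [0,0,8],"claw": 0},
  {"angular": [0,0,8],"claw": 0},
])

```text
$.deltas[0]: bad value
```

>>> move_arm([
  {"angular": [0,0,8],"claw": 0},
  {"angular": [0,0,8],"claw": 0},
  {"angular": [0,0,8],"claw": 0},
  {"angular": [0,0,8],"claw": 0},
  {"angular": [0,0,8],"claw": 0},
  {"angular": [0,0,8],"claw": 0},
  {"angular": [0,0,8],"claw": 0},
  {"angular": [0,0,8],"claw": 0},
  {"angular": [0,0,8],"claw": 0},
  {"angular": [0,0,8],"claw": 0},
  {"angular": [0,0,8],"claw": 0},
  {"claw": 0},
])

```text
$.deltas[0]: bad value
```

>>> move_arm([
  {"angular": [0,0,0],"linear": [-3.5,-2.55,-0.5],"claw": 0},
  {"angular": [0,0,0],"linear": [-3.5,-2.55,-0.5],"claw": 0},
  {"angular": [0,0,0],"linear": [-3.5,-2.55,-0.5],"claw": 0},
  {"angular": [0,0,0],"linear": [-3.5,-2.55,-0.5],"claw": 0},
  {"angular": [0,0,0],"linear": [-3.5,-2.55,-0.5],"claw": 0},
  {"angular": [0,0,0],"linear": [-3.5,-2.55,-0.5],"claw": 0},
  {"angular": [0,0,0],"linear": [-3.5,-2.55,-0.5],"claw": 0},
  {"angular": [0,0,0],"linear": [-3.5,-2.55,-0.5],"claw": 0},
  {"angular": [0,0,0],"linear": [-3.5,-2.55,0],"claw": 0},
  {"angular": [0,0,0],"linear": [-3.5,-2.55,0],"claw": 0},
  {"angular": [0,0,0],"linear": [-3.5,-2.55,0],"claw": 0},
  {"angular": [0,0,0],"linear": [-3.5,-2.55,0],"claw": 0},
], force=10)

```text
t: 1.3
eef_pos: [0.5064, 0.1954, 0.2584]
tool_rot: [[-0.951, 0.309, -0.001], [0.309, 0.951, -0.0], [0.001, -0.0, -1.0]]
contact_force: [0.7, 0.8, 0.8]
grip_width: 0.0027
gripper_force: 0.0
```

>>> move_arm([
  {"angular": [0,0,0],"linear": [-3.5,-2.55,0],"claw": 0},
  {"angular": [0,0,0],"linear": [-3.5,-2.55,0],"claw": 0},
  {"angular": [0,0,0],"linear": [-3.5,-2.55,0],"claw": 0},
  {"angular": [0,0,0],"linear": [-3.5,-2.55,0],"claw": 0},
  {"angular": [0,0,0],"linear": [-3.5,-2.55,0],"claw": 0},
  {"angular": [0,0,0],"linear": [-3.5,-2.55,0],"claw": 0},
  {"angular": [0,0,8],"linear": [0,0,0],"claw": 0},
  {"angular": [0,0,8],"linear": [0,0,0],"claw": 0},
  {"angular": [0,0,8],"linear": [0,0,0],"claw": 0},
  {"angular": [0,0,8],"linear": [0,0,0],"claw": 0},
  {"angular": [0,0,8],"linear": [0,0,0],"claw": 0},
  {"angular": [0,0,8],"linear": [0,0,0],"claw": 0},
])

```text
t: 2.5
eef_pos: [0.6577, -0.0133, 0.2579]
tool_rot: [[-0.401, 0.916, -0.002], [0.916, 0.401, 0.0], [0.001, -0.001, -1.0]]
contact_force: [0.2, 0.1, 0.0]
grip_width: 0.0005
gripper_force: 0.0
```

>>> move_arm([
  {"angular": [0,0,8],"linear": [0,0,0],"claw": 0},
  {"angular": [0,0,8],"linear": [0,0,0],"claw": 0},
  {"angular": [0,0,8],"linear": [0,0,0],"claw": 0},
  {"angular": [0,0,8],"linear": [0,0,0],"claw": 0},
  {"angular": [0,0,8],"linear": [0,0,0],"claw": 0},
  {"angular": [0,0,8],"linear": [0,0,0],"claw": 0},
  {"angular": [0,0,8],"linear": [0,0,0],"claw": 0},
  {"angular": [0,0,8],"linear": [0,0,0],"claw": 0},
  {"angular": [0,0,8],"linear": [0,0,0],"claw": 0},
  {"angular": [0,0,8],"linear": [0,0,0],"claw": 0},
  {"angular": [0,0,8],"linear": [0,0,0],"claw": 0},
  {"angular": [0,0,8],"linear": [0,0,0],"claw": 0},
])

```text
t: 3.7
eef_pos: [0.6578, -0.0131, 0.258]
tool_rot: [[0.953, 0.303, -0.001], [0.303, -0.953, 0.0], [-0.001, -0.001, -1.0]]
contact_force: [-0.1, 0.2, -0.3]
grip_width: 0.0006
gripper_force: 0.0
```

```bash
python3 - <<'E'
from h import *
s=readout.get_state();R=np.array(s["tool_rot"]);print(s["t"],s["eef_pos"],np.degrees(np.arctan2(R[1,0],R[0,0])),np.round(s["joint_pos"],2))
E
```

```text
3.7 [ 0.65782915 -0.01310407  0.25795616] 17.650378947062862 [-0.4   0.69  0.76  1.35 -0.48  1.28 -0.89]
```

>>> move_arm([
  {"angular": [0,0,8],"linear": [0,0,0],"claw": 0},
  {"angular": [0,0,8],"linear": [0,0,0],"claw": 0},
  {"angular": [0,0,7],"linear": [0,0,0],"claw": 0},
  {"angular": [0,0,0],"linear": [2.95,3.5,0],"claw": 0},
  {"angular": [0,0,0],"linear": [2.95,3.5,0],"claw": 0},
  {"angular": [0,0,0],"linear": [0,0,3.5],"claw": 0},
  {"angular": [0,0,0],"linear": [0,0,3.5],"claw": 0},
  {"angular": [0,0,0],"linear": [0,0,3.5],"claw": 0},
  {"angular": [0,0,0],"linear": [0,0,3.5],"claw": 0},
  {"angular": [0,0,0],"linear": [0,0,0],"claw": 0},
])

```text
t: 4.7
eef_pos: [0.707, -0.0861, 0.1119]
tool_rot: [[0.996, -0.088, -0.012], [-0.088, -0.996, 0.004], [-0.013, -0.003, -1.0]]
contact_force: [0.4, -0.2, -0.3]
grip_width: 0.0006
gripper_force: 0.0
```

```bash
python3 - <<'E'
from h import *
s=readout.get_state();R=np.array(s["tool_rot"]);print(s["t"],s["eef_pos"],np.degrees(np.arctan2(R[1,0],R[0,0])),np.round(s["joint_pos"],2))
d=cap("scene","pics/s1.png")
cv2.imwrite("pics/s1c.png",cv2.resize(cv2.imread("pics/s1.png")[125:315,140:340],None,fx=3,fy=3,interpolation=3))
E
```

```text
4.7 [ 0.70697662 -0.08606768  0.1118673 ] -5.055416441446679 [-0.26  0.93  0.76  1.33 -0.66  1.15 -1.09]
```

View pics/s1c.png

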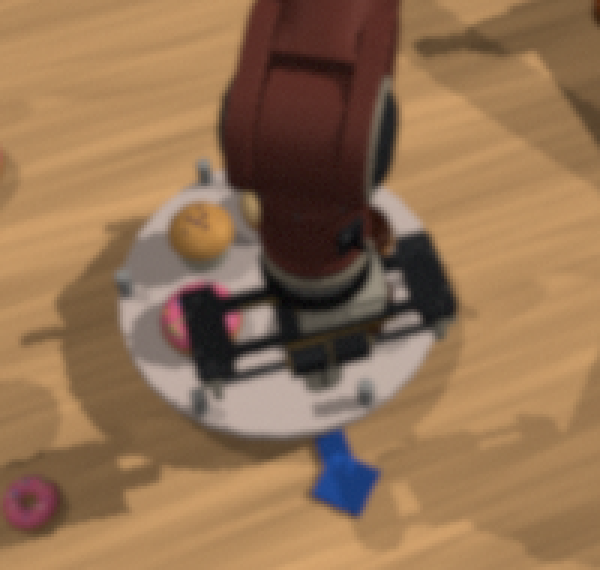

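The fingertips, at crop (325,385), are above the free gap between the pegs at (205,400) and (365,390). Now I'll go down.

>>> move_arm([
  {"angular": [0,0.7,0],"linear": [0.3,0.2,1.5],"claw": 0},
  {"angular": [0,0,0],"linear": [0,0,1.5],"claw": 0},
  {"angular": [0,0,0],"linear": [0,0,1.5],"claw": 0},
  {"angular": [0,0,0],"linear": [0,0,0.8],"claw": 0},
  {"angular": [0,0,0],"linear": [0,0,0],"claw": 0},
])

```text
t: 5.25
eef_pos: [0.7133, -0.0901, 0.0641]
tool_rot: [[0.996, -0.088, 0.01], [-0.088, -0.996, -0.0], [0.009, -0.001, -1.0]]
contact_force: [0.1, 0.2, 0.5]
grip_width: 0.0008
gripper_force: 0.0
```

>>> move_arm([
  {"angular": [0,-0.6,0],"linear": [0,0,0.6],"claw": 0},
  {"angular": [0,0,-2.5],"linear": [-0.014,-0.62,0],"claw": 0},
  {"angular": [0,0,-2],"linear": [-0.009,-0.496,0],"claw": 0},
  {"angular": [0,0,-1],"linear": [-0.002,-0.248,0],"claw": 0},
  {"angular": [0,0,-1],"linear": [-0.002,-0.248,0],"claw": 0},
  {"angular": [0,0,-1],"linear": [-0.002,-0.248,0],"claw": 0},
  {"angular": [0,0,-1],"linear": [-0.002,-0.248,0],"claw": 0},
  {"angular": [0,0,-1.5],"linear": [-0.005,-0.372,0],"claw": 0},
  {"angular": [0,0,-2],"linear": [-0.009,-0.496,0],"claw": 0},
  {"angular": [0,0,-2],"linear": [-0.009,-0.496,0],"claw": 0},
  {"angular": [0,0,-2],"linear": [-0.009,-0.496,0],"claw": 0},
  {"angular": [0,0,-2],"linear": [-0.009,-0.496,0],"claw": 0},
])

```text
t: 6.45
eef_pos: [0.7112, -0.0457, 0.0598]
tool_rot: [[0.974, 0.227, 0.002], [0.227, -0.974, -0.0], [0.002, 0.001, -1.0]]
contact_force: [0.8, -0.4, 0.8]
grip_width: 0.0004
gripper_force: 0.5
```

```bash
cat > st.py <<'E'
from h import *
s=readout.get_state();R=np.array(s["tool_rot"]);v=np.array(s["eef_pos"])[:2]-[.571,-.0755]
print("t",s["t"],"z",s["eef_pos"][2],"yaw",np.degrees(np.arctan2(R[1,0],R[0,0])),"r",np.linalg.norm(v),"ang",np.degrees(np.arctan2(v[1],v[0])),np.round(s["joint_pos"],2),np.round(s["contact_force"],1),"tilt",R[:,2].round(3))
E
python3 st.py; python3 - <<'E'
from h import *
d=cap("scene","pics/s2.png")
cv2.imwrite("pics/s2c.png",cv2.resize(cv2.imread("pics/s2.png")[125:315,140:340],None,fx=3,fy=3,interpolation=3))
E
```

```text
t 6.45 z 0.05979151664967139 yaw 13.146316879546054 r 0.1433296701521071 ang 11.990284760248983 [-0.29  0.96  0.66  1.39 -0.64  1.01 -0.83] [ 0.8 -0.4  0.8] tilt [ 0.002 -0.    -1.   ]
```

View pics/s2c.png

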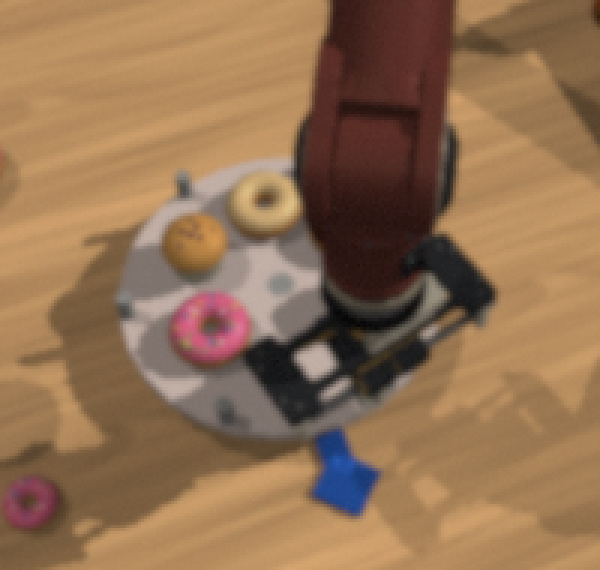

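The disc follows: the near peg has moved from (205,400) to (227,408) and the doughnuts are undisturbed. I'll continue.

>>> move_arm([
  {"angular": [0,0,-2],"linear": [-0.01,-0.496,0],"claw": 0},
  {"angular": [0,0,-2.5],"linear": [-0.015,-0.62,0],"claw": 0},
  {"angular": [0,0,-2.5],"linear": [-0.015,-0.62,0],"claw": 0},
  {"angular": [0,0,-2.5],"linear": [-0.015,-0.62,0],"claw": 0},
  {"angular": [0,0,-2.5],"linear": [-0.015,-0.62,0],"claw": 0},
  {"angular": [0,0,-2.5],"linear": [-0.015,-0.62,0],"claw": 0},
  {"angular": [0,0,-2.5],"linear": [-0.015,-0.62,0],"claw": 0},
  {"angular": [0,0,-2.5],"linear": [-0.015,-0.62,0],"claw": 0},
  {"angular": [0,0,-2.5],"linear": [-0.015,-0.62,0],"claw": 0},
  {"angular": [0,0,-2.5],"linear": [-0.015,-0.62,0],"claw": 0},
  {"angular": [0,0,-2.5],"linear": [-0.015,-0.62,0],"claw": 0},
  {"angular": [0,0,-2.5],"linear": [-0.015,-0.62,0],"claw": 0},
])

```text
t: 7.7
eef_pos: [0.6774, 0.0183, 0.0597]
tool_rot: [[0.735, 0.678, 0.002], [0.678, -0.735, 0.0], [0.002, 0.002, -1.0]]
contact_force: [0.5, -0.5, 0.2]
grip_width: 0.0004
gripper_force: 0.5
```

```bash
python3 st.py
```

```text
t 7.7 z 0.05965154069238507 yaw 42.659263816193445 r 0.14182746452109884 ang 41.41015537871675 [-0.34  0.88  0.54  1.5  -0.53  0.9  -0.46] [ 0.5 -0.5  0.2] tilt [ 0.002  0.    -1.   ]
```

>>> move_arm([
  {"angular": [0,0,-2.5],"linear": [-0.015,-0.62,0],"claw": 0},
  {"angular": [0,0,-2.5],"linear": [-0.015,-0.62,0],"claw": 0},
  {"angular": [0,0,-2.5],"linear": [-0.015,-0.62,0],"claw": 0},
  {"angular": [0,0,-2.5],"linear": [-0.015,-0.62,0],"claw": 0},
  {"angular": [0,0,-2.5],"linear": [-0.015,-0.62,0],"claw": 0},
  {"angular": [0,0,-2.5],"linear": [-0.015,-0.62,0],"claw": 0},
  {"angular": [0,0,-2.5],"linear": [-0.015,-0.62,0],"claw": 0},
  {"angular": [0,0,-2.5],"linear": [-0.015,-0.62,0],"claw": 0},
  {"angular": [0,0,-2],"linear": [-0.01,-0.496,0],"claw": 0},
  {"angular": [0,0,-1.5],"linear": [-0.005,-0.372,0],"claw": 0},
  {"angular": [0,0,-1],"linear": [-0.002,-0.248,0],"claw": 0},
  {"angular": [0,0,0],"linear": [0,0,0],"claw": 0},
])

```text
t: 8.9
eef_pos: [0.6273, 0.0525, 0.0594]
tool_rot: [[0.391, 0.92, 0.0], [0.92, -0.391, 0.0], [0.0, 0.0, -1.0]]
contact_force: [-0.4, 0.3, 0.8]
grip_width: 0.0005
gripper_force: 0.0
```

```bash
python3 st.py; python3 - <<'E'
from h import *
import pickle
d=cap("scene","pics/s3.png"); pickle.dump(d,open("scene.pkl","wb"))
cv2.imwrite("pics/s3c.png",cv2.resize(cv2.imread("pics/s3.png")[165:305,165:305],None,fx=4,fy=4,interpolation=3))
E
```

```text
t 8.9 z 0.059407096498359964 yaw 66.99525838057991 r 0.13985201429069385 ang 66.28000522996125 [-0.36  0.8   0.42  1.65 -0.43  0.78 -0.14] [-0.4  0.3  0.8] tilt [ 0.  0. -1.]
```

View pics/s3c.png

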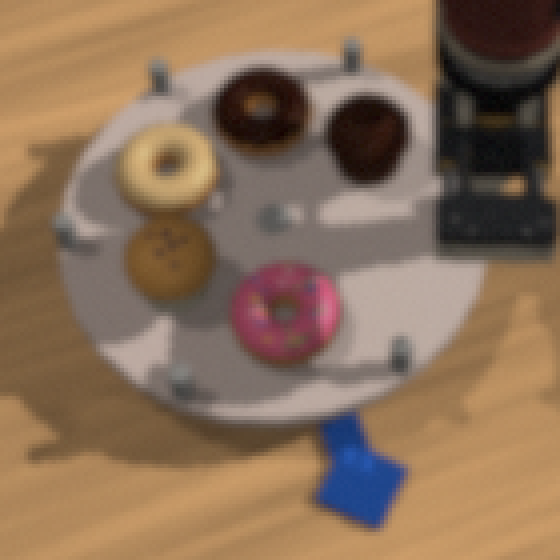

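Pink doughnut is at crop (286,310), visible peg tops at (400,342), (181,368), (66,222), (160,64) and (352,44). All pastries are in place.

```bash
cat > m.py <<'E'
from h import *
import pickle,sys
S=pickle.load(open("scene.pkl","rb"))
s=lambda u,v,z:ray(S,165+(u+.5)/4-.5,165+(v+.5)/4-.5,z)[:2]
c=np.array([.5731,-.0751])
an=lambda v:np.degrees(np.arctan2(v[1],v[0]))
def go(pegs,dn):
    A=[an(s(*p,.077)-c) for p in pegs]; print("pegs",np.round(A,1),"mod60",np.round(np.mod(A,60),2)); v=s(*dn,.065)-c; print("donut",an(v),np.linalg.norm(v)); print("tip",an(s(374,528,.006)-c))
E
python3 -c "
from m import *
go([(386,352),(165,365),(65,207),(173,60),(366,50),(480,185)],(169,263))
go([(400,342),(181,368),(66,222),(160,64),(352,44)],(286,310))"
```

```text
pegs [  11.4  -48.4 -108.2 -168.4  131.6   71.9] mod60 [11.39 11.56 11.76 11.63 11.63 11.89]
donut -78.44141110086053 0.07963918477967072
tip -3.198015436295319
pegs [  16.1  -44.3 -103.3 -164.5  136.3] mod60 [16.07 15.74 16.67 15.52 16.35]
donut -13.933230879965054 0.07878533155184128
tip -3.198015436295319
```

>>> move_arm([
  {"angular": [0,0,-1],"linear": [0,-0.245,0],"claw": 0},
  {"angular": [0,0,-1.5],"linear": [0,-0.37,0],"claw": 0},
  {"angular": [0,0,-1.5],"linear": [0,-0.37,0],"claw": 0},
  {"angular": [0,0,-1.5],"linear": [-0.005,-0.37,0],"claw": 0},
  {"angular": [0,0,-1.5],"linear": [-0.005,-0.37,0],"claw": 0},
  {"angular": [0,0,-1.5],"linear": [-0.005,-0.37,0],"claw": 0},
  {"angular": [0,0,-1],"linear": [-0.005,-0.245,0],"claw": 0},
  {"angular": [0,0,-0.5],"linear": [0,-0.122,0],"claw": 0},
  {"angular": [0,0,0],"linear": [0,0,0],"claw": 0},
  {"angular": [0,0,0],"linear": [0,0,0],"claw": 0},
])

```text
t: 9.95
eef_pos: [0.6043, 0.0605, 0.0594]
tool_rot: [[0.225, 0.974, 0.001], [0.974, -0.225, 0.0], [0.001, 0.001, -1.0]]
contact_force: [0.3, -0.3, -0.5]
grip_width: 0.0007
gripper_force: 0.0
```

```bash
python3 st.py; python3 - <<'E'
from h import *
import pickle
d=cap("scene","pics/s4.png"); pickle.dump(d,open("scene.pkl","wb"))
cv2.imwrite("pics/s4c.png",cv2.resize(cv2.imread("pics/s4.png")[165:305,165:305],None,fx=4,fy=4,interpolation=3))
E
```

```text
t 9.95 z 0.05939836111649287 yaw 76.97003699845888 r 0.14001086774643112 ang 76.22596670471994 [-0.36  0.76  0.37  1.72 -0.39  0.73 -0.01] [ 0.3 -0.3 -0.5] tilt [ 0.001  0.    -1.   ]
```

View pics/s4c.png

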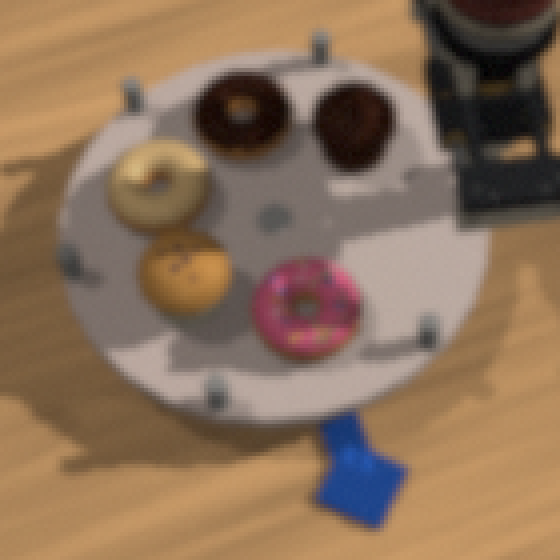

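Doughnut is now at (307,307), pegs at (429,320), (215,381), (69,253), (132,84) and (320,38).

```bash
python3 -c "
from m import *
go([(429,320),(215,381),(69,253),(132,84),(320,38)],(307,307))"
```

```text
pegs [  26.1  -34.5  -93.3 -154.   146.2] mod60 [26.12 25.47 26.68 26.   26.17]
donut -4.1763925816744925 0.07961581899133294
tip -3.198015436295319
```

>>> move_arm([
  {"angular": [0,0,-0.5],"linear": [0,-0.12,0],"claw": 0},
  {"angular": [0,0,-0.4],"linear": [0,-0.1,0],"claw": 0},
  {"angular": [0,0,0],"linear": [0,0,0],"claw": 0},
  {"angular": [0,0,0],"linear": [0,0,0],"claw": 0},
  {"angular": [0,0,0],"linear": [0.2,0.8,0],"claw": 0},
  {"angular": [0,0,0],"linear": [0,0,-3],"claw": 0},
  {"angular": [0,0,0],"linear": [0,0,-4],"claw": 0},
  {"angular": [0,0,0],"linear": [0,0,-4],"claw": 0},
  {"angular": [0,0,0],"linear": [4,0,-4],"claw": 0},
  {"angular": [0,0,0],"linear": [5,0,0],"claw": 0},
  {"angular": [0,0,0],"linear": [5,0,0],"claw": 0},
  {"angular": [0,0,0],"linear": [5,0,0],"claw": 0},
])

```text
t: 11.2
eef_pos: [0.6499, 0.244, 0.2055]
tool_rot: [[0.211, 0.978, 0.002], [0.978, -0.211, 0.0], [0.001, 0.002, -1.0]]
contact_force: [0.1, -0.2, 0.4]
grip_width: 0.0007
gripper_force: 0.0
```

>>> move_arm([
  {"angular": [0,0,0],"linear": [5,0,0],"claw": 0},
  {"angular": [0,0,0],"linear": [5,0,0],"claw": 0},
  {"angular": [0,0,0],"linear": [5,0,0],"claw": 0},
  {"angular": [0,0,0],"linear": [0,0,0],"claw": 0},
])

```text
t: 11.6
eef_pos: [0.6782, 0.3995, 0.2013]
tool_rot: [[0.198, 0.98, -0.002], [0.98, -0.198, 0.005], [0.005, -0.003, -1.0]]
contact_force: [-0.2, 1.0, -1.6]
grip_width: 0.0005
gripper_force: 0.0
```

```bash
python3 st.py; python3 - <<'E'
from h import *
import pickle
d=cap("scene","pics/s5.png"); pickle.dump(d,open("scene.pkl","wb"))
e=cap("top","pics/t5.png"); pickle.dump(e,open("top.pkl","wb"))
a=cv2.resize(cv2.imread("pics/s5.png")[195:300,175:295],(480,420),interpolation=3)
b=cv2.resize(cv2.imread("pics/t5.png")[130:235,240:335],(380,420),interpolation=3)
cv2.imwrite("pics/f.png",np.hstack([cv2.resize(cv2.imread("pics/s5.png")[170:300,170:295],(400,416),interpolation=3),cv2.resize(cv2.imread("pics/t5.png")[130:235,240:340],(400,420),interpolation=3)[:416]]))
E
```

```text
t 11.6 z 0.201255038428846 yaw 78.572335992225 r 0.4869388897016337 ang 77.28392923283592 [-0.72  0.91  0.44  0.93 -0.35  1.36 -0.56] [-0.2  1.  -1.6] tilt [-0.002  0.005 -1.   ]
```

View pics/f.png

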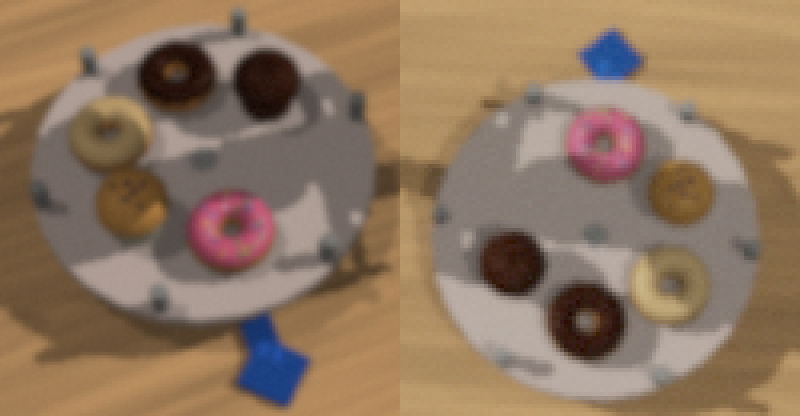

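Final look: doughnut at left crop (232,229) and right crop (605,144), arrow tips at (286,407) and (612,28). The arm is clear. I'll measure it in both views, with a colour mask as a check.

```bash
python3 - <<'E'
from h import *
import pickle
an=lambda v:np.degrees(np.arctan2(v[1],v[0])).round(2)
for n,o,k,pegs,dn,tip,box in(("scene",(170,170),3.2,[(89,53),(238,15),(357,98),(328,238),(158,290),(39,185)],(232,229),(286,407),(195,170,300,305)),
 ("top",(240,130),4,[(133,92),(286,107),(350,243),(262,372),(100,354),(41,212)],(205,144),(212,28),(130,240,240,340))):
    d=pickle.load(open(n+".pkl","rb")); f=lambda p,z:ray(d,o[0]+(p[0]+.5)/k-.5,o[1]+(p[1]+.5)/k-.5,z)[:2]
    P=np.array([f(p,.077) for p in pegs]);c=P.mean(0)
    A=[an(p-c) for p in P]; m=np.mod(A,60)
    print(n,c.round(4),"mod60",m.round(1),"place",np.mean(m)-30,"donut",an(f(dn,.065)-c),"tip",an(f(tip,.006)-c))
    I=d["pixels"].astype(int)[box[0]:box[2],box[1]:box[3]]; r,g,b=I[...,0],I[...,1],I[...,2]
    for nm,M,z in(("pink",(r-g>50)&(b-g>10),.063),("blue",(b-r>50)&(b-g>30),.006)):
        _,L,S,_=cv2.connectedComponentsWithStats(M.astype(np.uint8)); i=1+np.argmax(S[1:,4])
        q=np.argwhere(L==i); W=np.array([ray(d,u+box[1],v+box[0],z)[:2] for v,u in q])
        w=W.mean(0)-c; far=W[np.argsort(-np.linalg.norm(W-c,axis=1))[:4]].mean(0)-c
        print(nm,len(q),"centroid",an(w),np.linalg.norm(w).round(4),"far",an(far),np.linalg.norm(far).round(4))
E
```

```text
scene [ 0.573  -0.0755] mod60 [26.6 26.6 26.5 27.  26.4 26.2] place -3.4516666666666644 donut -2.42 tip -2.55
pink 206 centroid -12.32 0.0737 far -7.7 0.1072
blue 323 centroid -2.66 0.1725 far -2.57 0.2051
top [ 0.57   -0.0746] mod60 [27.  26.9 28.  27.3 26.4 27.2] place -2.8716666666666697 donut -3.86 tip -2.6
pink 184 centroid -4.2 0.0804 far -10.1 0.1082
blue 107 centroid -3.17 0.1797 far -3.19 0.2016
```

>>> move_arm([
  {"angular": [0,0,0],"linear": [0,0,-2],"claw": 0},
  {"angular": [0,0,0],"linear": [0,0,0],"claw": 0},
  {"angular": [0,0,0],"linear": [0,0,0],"claw": 0},
  {"angular": [0,0,0],"linear": [0,0,0],"claw": 0},
])

```text
t: 12.1
eef_pos: [0.6808, 0.3874, 0.2245]
tool_rot: [[0.212, 0.977, 0.001], [0.977, -0.212, -0.001], [-0.001, 0.001, -1.0]]
contact_force: [0.1, 0.1, -0.1]
grip_width: 0.0006
gripper_force: 0.0
```

```bash
python3 -c "
from h import *
print(np.round(readout.get_state()['contact_force'],2)); print(workorder.finish_job())"
```

```text
[ 0.12  0.12 -0.12]
the job is handed in; nothing more can be done
None
```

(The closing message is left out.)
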